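# Swap two misplaced spice tins between their racks

## Robot

A 6-joint arm with a two-finger parallel gripper is mounted at the origin on the work surface. World frame = base frame: x ahead of the robot, y to its left, z up, the work surface at z = 0. Lengths are in m, angles in rad, forces in N, time in s.
With the tool pointing down it reaches from about 0.4 to 0.825 m from the base axis. Payload 7 kg.
Tool frame: the origin (TCP) lies on the centre line of the jaws, within the pads' length; the fingertips stand 22 mm ahead of it and the grasp point (between the pads) lies 3 mm ahead of it; z points along the fingers, y is the line along which they close (so a half turn about z gives the same grasp; the last joint's range is limited). The gripper opens to 88 mm and grips with 3 to 60 N. Pads are 19 mm wide; open, the fingers measure 130 mm over their backs; the gripper's body (78 mm by 193 mm) begins 47 mm behind the grasp point.
Start: joints at [1.529, 0.359, 0.012, 0, -1.224, -0.288], TCP at [0.219, 0.639, 0.249] pointing down, gripper open.
Joint ranges: [-3.07, 3.07], [-1.43, 2.12], [-1.02, 1.25], [-3.03, 1.67], [-3.05, -0], [-3.03, 3.03]. Speed limits (rad/s): [2.39, 2.39, 3.01, 3.14, 3.14, 3.14].

## Interface

Orientations are given as [roll, pitch, yaw] about the fixed x, y, z axes, in that order (R = Rz(yaw) Ry(pitch) Rx(roll)).
In Python, from station import arm gives the robot as it stands.
- The arm moves only by the tool arm_command, never from a script. Its argument "series" is one flat list of numbers, 7 for each row, row after row: the turn, a rotation vector about the tool's x, y, z each as a share of 90 degrees, from -1 to 1, then the shift along the tool's x, y, z each as a share of 0.1 m, from -1 to 1, then the opening, from 0 (shut) to 1 (fully open). A call has 1 to 8 rows; each row is the pose to reach, as a shift and turn from the pose commanded when the call began, along the tool's axes at that moment; what a row does not reach only later rows make up. A row lasts 1/8 s, in which the tool goes at most 62.5 mm and 10.7 degrees, less where a joint would pass 70% of its speed; a pose out of reach is approached as far as the arm can. A call with a number of a shift or a turn outside -1 to 1 is refused whole. A call with a gripper value outside its range is refused whole. The fingers move at their own pace and stop on an object; "force" is the grip in N (left out, the last holds). Time passes only in rows, so rows that repeat a pose let the fingers close. It gives the time, the measured TCP pose, the force, the opening and the grip force at its end, in the units of the state.
- arm.get_state(): the state, without advancing time (a new reading comes with each control period).
- arm.grab_frame(name): name is "scene" or "top"; returns the picture (400x640x3 uint8, blue, green, red); there is no depth.
- arm.camera_model(name): a dict with "fovy" (degrees; the focal length in pixels is half the picture's height over the tangent of half this angle, whatever the lens; pixels are square), "cx", "cy" (the principal point, pixels), "pose" (4x4, takes a point from camera to world coordinates). Camera axes: x right, y down, z forward; pixel columns grow to the right and rows downward; lengths in m; the calibration is good to about 2 mm. A picture is of the moment at which its call begins. camera_model takes no time and is no camera call.
- arm.job_done(): hands the job in; it is judged then, once.
The state is a dict: "t": time; "q": joint angles; "qd": joint speeds; "joint_efforts": joint torques, N m; "eef_pos": TCP position; "ee_rot": TCP orientation; "force": force on the tool from outside, world axes, zero at the start; "moment": the same for the moment, N m; "width": finger opening in m; "gripper_force": force on a finger pad.
Only numpy, scipy, OpenCV 4.12 (cv2) and the standard library are available. Lean on these libraries where they do the work, as an engineer would, in place of code of your own. Each camera call takes 0.05 s, during which the arm holds its last target. There are 200 camera calls.

## Task

The red and the yellow spice tin have been put away in each other's place: swap them, so that each stands upright and fully down in the bay the other one left, turned the way that rack holds its tins (edge outward in the wooden rack, broad face outward in the blue one). The bays are open only at front and back. Keep both tins upright, set them down gently rather than letting them drop, and leave the other tins and everything else on the table where they are.

Things in the scene. Friction and masses are not known exactly. Their poses are not given: they have to be found in the camera images.
- tin_red: rectangular spice tin, red lid and red label patches on a bare metal body, 58 wide (its x) x 42 thick (its y) x 95 high, flat-topped, origin at the centre of its underside, z up; may be gripped across 58 or 42. At the start it stands in a bay of the wooden rack; to be swapped with the yellow one
- tin_yellow: rectangular spice tin, yellow lid and yellow label patches on a bare metal body, 58 wide (its x) x 42 thick (its y) x 95 high, flat-topped, origin at the centre of its underside, z up; may be gripped across 58 or 42. At the start it stands in a bay of the blue rack; to be swapped with the red one
- tin_green: rectangular spice tin, green lid and green label patches on a bare metal body, 58 wide (its x) x 42 thick (its y) x 95 high, flat-topped, origin at the centre of its underside, z up; may be gripped across 58 or 42. Stays where it is, in the wooden rack
- tin_white: rectangular spice tin, white lid and white label patches on a bare metal body, 58 wide (its x) x 42 thick (its y) x 95 high, flat-topped, origin at the centre of its underside, z up; may be gripped across 58 or 42. Stays where it is, in the wooden rack
- tin_black: rectangular spice tin, black lid and black label patches on a bare metal body, 58 wide (its x) x 42 thick (its y) x 95 high, flat-topped, origin at the centre of its underside, z up; may be gripped across 58 or 42. Stays where it is, in the blue rack
- rack_wood: pale wooden rack, fixed, 72 deep (x, front to back) x 164 wide (y) x 109 high, origin centre of underside. Three bays along y, pitch 53, each 48 wide x 64 deep, floor 6 above table; side panels 5 thick, 52 deep, 109 high (8 above tin tops) beside every bay, front and back open but for lips 18 high: tins can be gripped only front-to-back. Tins stand edge outward: 58 width along rack x
- rack_blue: blue plastic rack, fixed, 56 deep (x, front to back) x 143 wide (y) x 109 high, origin centre of underside. Two bays along y, pitch 69, each 64 wide x 48 deep, floor 6 above table; side panels 5 thick, 36 deep, 109 high beside every bay, front and back open but for lips 18 high: tins can be gripped only front-to-back. Tins stand broad face outward: 42 thickness along rack x
- rack_wood_bay0 (a point): centre of the floor of a bay of the wooden rack, 6 above the table
- rack_wood_bay1 (a point): centre of the floor of a bay of the wooden rack, 6 above the table
- rack_wood_bay2 (a point): centre of the floor of a bay of the wooden rack, 6 above the table
- rack_blue_bay0 (a point): centre of the floor of a bay of the blue rack, 6 above the table
- rack_blue_bay1 (a point): centre of the floor of a bay of the blue rack, 6 above the table
- jar: amber jar with a brass cap, 72 diameter x 110 high, standing on the table, a bystander; origin at the centre of its underside
- can: steel can with a paper label, 72 diameter x 110 high, standing on the table, a bystander; origin at the centre of its underside
- bowl: steel bowl, 180 across x 80 high, standing on the table, a bystander; origin at the centre of its underside
- jar_ring: brass jar ring, 70 across x 14 high, lying flat on the table, a bystander; origin at the centre of its underside
- spatula: spatula with a red handle lying on the table, about 300 long (x), a bystander
Things that resemble listed ones, but are neither listed nor needed, are in the scene too. What is meant by the tin_red is not pink, and is the larger of those in its own colour.

How it is judged:
At the end, for the whole second after the job is handed in: Red tin in a bay of the blue rack, broad face outward, yellow tin in a bay of the wooden rack, edge outward: each within 7 mm of the bay's centre, within 3 mm of its floor, upright within 0.06 rad, true to the rack within 0.12 rad, at rest ((horizontal distance between tin_red and rack_blue_bay0 below 0.007 m or horizontal distance between tin_red and rack_blue_bay1 below 0.007 m) and z of tin_red in the frame of rack_blue below 0.009 m and angle between each of tin_red, tin_yellow's own z axis and vertical below 0.06 rad and angle between the x axis of tin_red and the y axis of rack_blue, either way round below 0.12 rad and linear speed of each of tin_red, tin_yellow below 0.02 m/s and (horizontal distance between tin_yellow and rack_wood_bay0 below 0.007 m or horizontal distance between tin_yellow and rack_wood_bay1 below 0.007 m or horizontal distance between tin_yellow and rack_wood_bay2 below 0.007 m) and z of tin_yellow in the frame of rack_wood below 0.009 m and angle between the x axis of tin_yellow and the x axis of rack_wood, either way round below 0.12 rad); the robot touches nothing.
It fails at once if the red or the yellow tin is dropped (moves faster than 0.45 m/s while no finger touches it) ((contact force between the fingers and tin_red below 0.05 N and linear speed of tin_red above 0.45 m/s) or (contact force between the fingers and tin_yellow below 0.05 N and linear speed of tin_yellow above 0.45 m/s)).
It fails at once if the red or the yellow tin is tipped by more than 0.6 rad (angle between any of tin_red, tin_yellow's own z axis and vertical above 0.6 rad).
It fails at once if another tin is moved by more than 15 mm (distance of any of tin_green, tin_white, tin_black from where it was at the start of the episode above 0.015 m).
It fails at once if the jar, can, bowl, jar ring or spatula is moved by more than 25 mm (distance of any of jar, can, bowl, jar_ring, spatula from where it was at the start of the episode above 0.025 m).
It also fails if it takes over 72 s, if anything falls off the work surface, if the arm or the gripper's body presses on something with over 40 N, if the wrist force passes 120 N, or if a joint passes its speed limit or range.

## Working session

There is one attempt and no reset: what is moved stays moved. The work goes in short steps, Python scripts to look and compute and a tool call to move; the robot and the scene stay as the last step left them, time stands still between calls to the robot, and variables do not carry over. Pictures are saved under pics/ and viewed, at most 10 in all, crops included, and the job is handed in when it is done.

Besides the shell and the picture viewer there is one more tool, called after "Request:" by a JSON object that holds its "fn" and its "kwargs". arm_command: Moves the arm, as the interface text tells. Its arguments: {"type":"object","properties":{"series":{"type":"array"},"force":{"type":"number"}},"required":["series"]}

```bash
mkdir -p pics
python3 - <<'E'
from station import arm
import cv2
s=arm.get_state(); print(s)
for n in("scene","top"):
    cv2.imwrite(f"pics/{n}0.png",arm.grab_frame(n)); m=arm.camera_model(n); print(n,m)
E
```

```text
{'t': 0.0, 'q': array([ 1.52911994e+00,  3.59384548e-01,  1.10620246e-02, -3.70049594e-04,
       -1.22413025e+00, -2.88085429e-01]), 'qd': array([-0.00134753,  0.000481  ,  0.00172821,  0.0001932 , -0.001355  ,
       -0.00087153]), 'joint_efforts': array([-3.78606856e-04, -5.82720709e+01,  2.93044299e+01,  6.99749932e+00,
        6.73436109e-03, -1.67593330e-04]), 'eef_pos': array([0.21845507, 0.63817925, 0.24762198]), 'ee_rot': array([ 3.13990563e+00, -1.37137086e-04, -3.29887718e-01]), 'force': array([-0.11611946, -0.04487691,  0.47296587]), 'moment': array([-0.02708994, -0.03075173,  0.00646997]), 'gripper_force': 0.0, 'width': 0.0873889267941613}
scene {'fovy': 48.61904921698978, 'cx': 324.63441782012785, 'cy': 198.99246306760864, 'pose': array([[-0.88623926,  0.4027229 , -0.2288979 ,  0.77259852],
       [ 0.46322487,  0.76872622, -0.44100195,  0.46653999],
       [-0.00164177, -0.49686444, -0.86782661,  0.98609638],
       [ 0.        ,  0.        ,  0.        ,  1.        ]])}
top {'fovy': 57.84733830021655, 'cx': 318.377286007818, 'cy': 204.76773366330127, 'pose': array([[-0.02590242, -0.98710618,  0.15795715,  0.3929799 ],
       [-0.99965057,  0.02474335, -0.00930033,  0.00354727],
       [ 0.00527202, -0.15814285, -0.98740217,  0.88505482],
       [ 0.        ,  0.        ,  0.        ,  1.        ]])}
```

View pics/scene0.png

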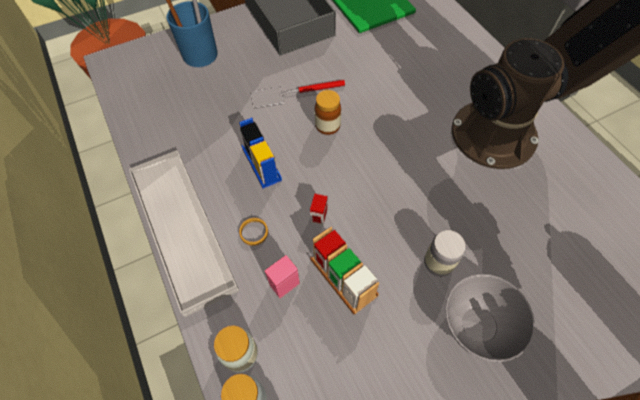

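View pics/top0.png

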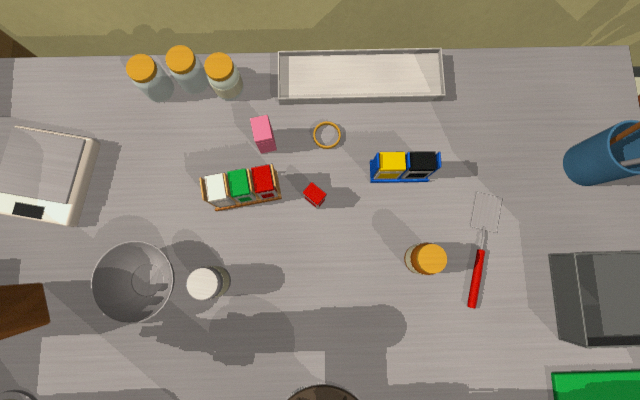

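The scene view shows the wooden rack near (345,270) with red, green and white tins, and the blue rack near (260,152) with black and yellow tins. A small red decoy is at (319,208) and a pink block at (283,276). In the top view the red tin's lid is at (263,178) and the yellow one's at (392,165). I'll enlarge both views.

Run:
```python
import cv2,numpy as np
a=cv2.imread("pics/top0.png");b=cv2.imread("pics/scene0.png")
f=lambda im,x,y,w,h,k:cv2.resize(im[y:y+h,x:x+w],None,fx=k,fy=k,interpolation=cv2.INTER_CUBIC)
c1=f(a,195,155,95,60,8);c2=f(a,362,140,95,60,8)
cv2.imwrite("pics/topcrop.png",np.hstack([f(a,195,155,95,70,4.2),f(a,360,135,95,70,4.2)]) if 0 else np.vstack([f(a,195,160,100,50,6),f(a,355,140,100,50,6)]))
cv2.imwrite("pics/scenecrop.png",np.hstack([f(b,300,220,90,100,6)[:, :],f(b,230,110,42+8,100,6)][:1]+[f(b,232,108,43+0,100,6)]))
cv2.imwrite("pics/scenecrop.png",np.hstack([f(b,305,222,80,100,5.5),f(b,232,105,60,100,5.5)]))
```

```text
(no output)
```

View pics/topcrop.png

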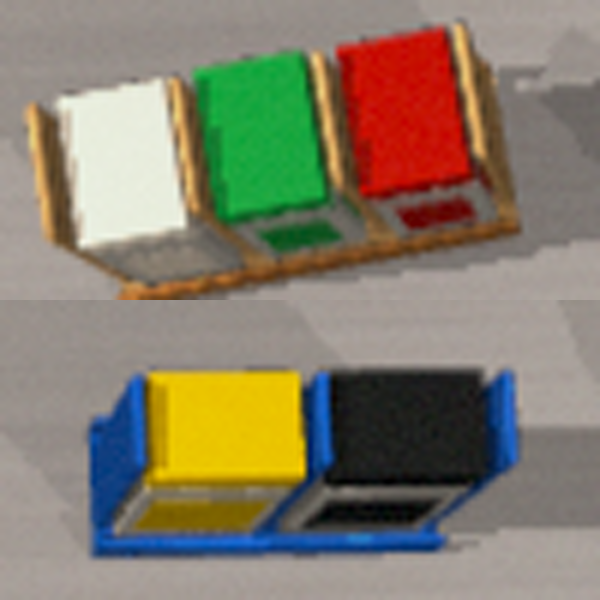

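View pics/scenecrop.png

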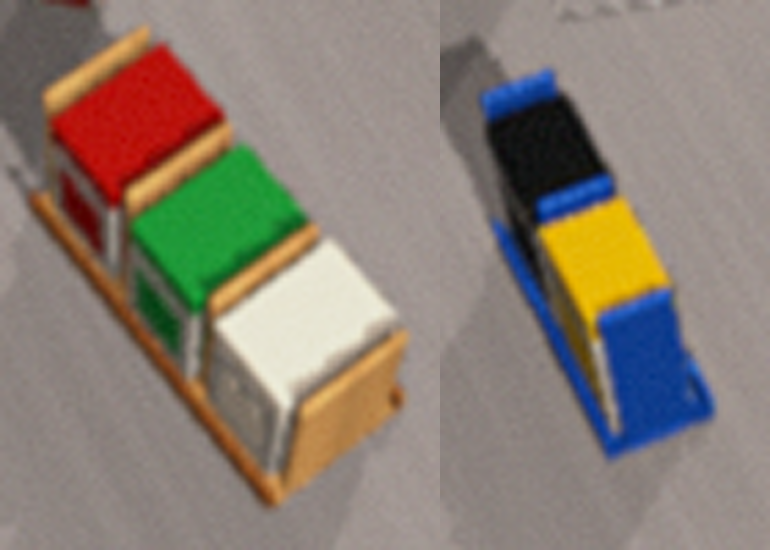

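The top crop shows the lid corners clearly: red at (338,45), (446,28), (470,180), (360,197), yellow at (147,373), (302,373), (305,482), (148,478). The scene crop shows the same lids and the panel tops. I'll fit tins and racks from both views.

```bash
cat > cam.py <<'E'
import numpy as np
from station import arm
from scipy.optimize import least_squares
M={n:arm.camera_model(n) for n in("scene","top")}
def proj(n,P):
    m=M[n];T=m["pose"];p=(np.asarray(P)-T[:3,3])@T[:3,:3];f=200/np.tan(np.radians(m["fovy"]/2))
    return np.c_[m["cx"]+f*p[:,0]/p[:,2],m["cy"]+f*p[:,1]/p[:,2]]
def fit(L,o,g,z0):  # L: local xy (k,2), o: dict name->(idx,pix)
    def r(v):
        c,s=np.cos(v[2]),np.sin(v[2]);P=np.c_[L@np.array([[c,s],[-s,c]])+v[:2],np.full(len(L),v[3])]
        return np.concatenate([(proj(n,P[i])-q).ravel() for n,(i,q) in o.items()])
    a=least_squares(r,[*g,0,z0],loss="soft_l1",x_scale=[.01,.01,.1,.01]);return a.x,r(a.x)
E
cat > m1.py <<'E'
from cam import *
tw=lambda p:(np.array(p)+.5)/6-.5+[195,160]
tb=lambda p:(np.array(p)+.5)/6-.5+[355,90]
sw=lambda p:(np.array(p)+.5)/5.5-.5+[305,222]
sb=lambda p:(np.array(p)+.5)/5.5-.5+[152,105]
def box(a,b): return np.array([[a,b],[a,-b],[-a,-b],[-a,b]])/2e3
W=box(58,42);B=box(42,58)  # TL TR BR BL
np.set_printoptions(precision=4,suppress=True)
def show(n,x): print(n,x[0],"rms",np.sqrt((x[1]**2).mean()))
A=[0,1,2,3]
show("red",fit(W,{"top":(A,tw([(338,45),(446,28),(470,180),(360,197)])),"scene":([1,2,3,0],sw([(52,125),(163,43),(222,112),(115,200)]))},(.55,.1),.1))
show("green",fit(W,{"top":(A,tw([(193,70),(302,50),(328,205),(218,222)])),"scene":([1,2,3,0],sw([(133,225),(240,145),(305,217),(195,307)]))},(.55,.1),.1))
show("white",fit(W,{"top":(A,tw([(57,97),(165,80),(188,232),(80,248)])),"scene":([1,2,3],sw([(215,325),(328,240),(400,315)]))},(.55,.2),.1))
show("yellow",fit(B,{"top":(A,tb([(147,373),(302,373),(305,482),(148,478)])),"scene":([1,2,3],sb([(540,228),(622,200),(667,284)]))},(.55,-.1),.1))
show("black",fit(B,{"top":(A,tb([(330,372),(482,372),(485,480),(328,480)])),"scene":([1,2,3],sb([(487,123),(565,97),(607,178)]))},(.55,-.2),.1))
P=np.array([[s*26,y] for y in(-79.5,-26.5,26.5,79.5) for s in(1,-1)])/1e3
show("rackW",fit(P,{"top":([0,2,4,6],tw([(460,26),(317,53),(175,79),(33,105)])),"scene":(range(8),sw([(46,103),(148,34),(130,195),(228,128),(212,305),(315,232),(300,407),(403,335)]))},(.55,.1),.1))
P=np.array([[s*18,y] for y in(-69,0,69) for s in(1,-1)])/1e3
show("rackB",fit(P,{"top":([4,2,0],tb([(139,376),(322,374),(507,371)])),"scene":(range(6),sb([(486,105),(552,78),(542,210),(610,182),(600,318),(670,292)]))},(.55,-.1),.1))
E
python3 m1.py
```

```text
red [0.5809 0.1202 0.1696 0.1004] rms 0.5604504647163849
green [0.5735 0.173  0.1766 0.0997] rms 0.5354627956057657
white [0.5638 0.2236 0.1685 0.1005] rms 0.4827760350632237
yellow [ 0.6144 -0.1718 -0.0349  0.1024] rms 0.6063218145228592
black [ 0.6133 -0.2397 -0.0372  0.101 ] rms 0.6220722567878857
rackW [0.5727 0.1727 0.1646 0.1063] rms 0.5302093988614206
rackB [ 0.6134 -0.2073 -0.0089  0.1076] rms 0.4624275347693673
```

Both tins' tops come out at z≈0.101 and the rack tops at about 0.107, which matches the given sizes. The wooden rack's yaw is about 0.166 and the blue one's about −0.018. The tins must be regripped on the table, so next I'll look for free space there.

```bash
cat >> cam.py <<'E'
def ground(n,uv,z=0):
    m=M[n];T=m["pose"];f=200/np.tan(np.radians(m["fovy"]/2))
    d=T[:3,:3]@[(uv[0]-m["cx"])/f,(uv[1]-m["cy"])/f,1];return (T[:3,3]+d*(z-T[2,3])/d[2])[:2].round(3)
def goto(x,y,z,yaw):  # shares of shift along tool axes (TCP), turn share about tool z
    s=arm.get_state();p=s["eef_pos"];w=s["ee_rot"][2];d=np.array([x,y,z])-p
    c,k=np.cos(w),np.sin(w);t=(yaw-w+np.pi)%(2*np.pi)-np.pi
    print("t",s["t"],"at",p.round(4),"rpy",s["ee_rot"].round(4),"turn z",round(-t/(np.pi/2),3),"shift",np.round([10*(d[0]*c+d[1]*k),10*(d[0]*k-d[1]*c),-10*d[2]],3),"w",round(s["width"],4))
E
python3 - <<'E'
from cam import *
for n,l in {"pink_base":[(258,152),(275,150)],"decoy_base":[(303,190),(318,207),(326,192)],"ring":[(313,136),(341,136),(327,122),(327,149)],"jarbase":[(405,262),(425,276),(445,262)],"jartop":[],"canbase":[(205,300),(228,285)],"spat":[(473,225),(472,190),(469,305)],"bowl":[(132,322),(173,282)]}.items(): print(n,[ground("top",p).tolist() for p in l])
print("jartop",ground("top",(430,258),.11),"can",ground("top",(205,283),.11))
goto(.5815,.1203,.15,-1.405)
E
```

```text
pink_base [[0.674, 0.145], [0.678, 0.102]]
decoy_base [[0.573, 0.033], [0.529, -0.004], [0.566, -0.025]]
ring [[0.713, 0.004], [0.711, -0.067], [0.749, -0.033], [0.677, -0.03]]
jarbase [[0.389, -0.211], [0.355, -0.257], [0.387, -0.307]]
jartop []
canbase [[0.313, 0.27], [0.346, 0.216]]
spat [[0.475, -0.384], [0.562, -0.389], [0.284, -0.356]]
bowl [[0.267, 0.44], [0.356, 0.347]]
jartop [ 0.397 -0.238] can [0.357 0.238]
t 0.1 at [0.2185 0.6382 0.2477] rpy [ 3.1401e+00 -1.0000e-04 -3.2990e-01] turn z 0.684 shift [5.112 3.724 0.977] w 0.0876
```

Request:
{"fn": "arm_command", "kwargs": {"series": [0, 0, 0, 0.3, 0.2, 0, 0.85, 0, 0, 0, 0.65, 0.45, 0, 0.85, 0, 0, 0, 1.0, 0.73, 0, 0.85], "force": 30}}

```text
t: 0.48
eef_pos: [0.2893, 0.5368, 0.2484]
ee_rot: [-3.142, 0.0, -0.328]
force: [0.3, -0.5, 1.1]
width: 0.0749
gripper_force: 0.0
```

Request:
{"fn": "arm_command", "kwargs": {"series": [0, 0, 0, 0.5, 0.36, 0, 0.85, 0, 0, 0, 1.0, 0.73, 0, 0.85]}}

```text
t: 0.72
eef_pos: [0.361, 0.4341, 0.2482]
ee_rot: [3.141, 0.0, -0.329]
force: [1.3, 0.7, 0.5]
width: 0.0744
gripper_force: 0.0
```

Request:
{"fn": "arm_command", "kwargs": {"series": [0, 0, 0, 0.5, 0.36, 0, 0.85, 0, 0, 0, 1.0, 0.73, 0, 0.85]}}

```text
t: 0.98
eef_pos: [0.4322, 0.3324, 0.2485]
ee_rot: [3.141, 0.0, -0.329]
force: [1.0, 1.7, 0.5]
width: 0.0746
gripper_force: 0.0
```

Request:
{"fn": "arm_command", "kwargs": {"series": [0, 0, 0, 0.5, 0.36, 0, 0.85, 0, 0, 0, 1.0, 0.73, 0, 0.85]}}

```text
t: 1.23
eef_pos: [0.5032, 0.231, 0.2485]
ee_rot: [-3.142, 0.0, -0.329]
force: [0.9, 0.7, -0.0]
width: 0.0747
gripper_force: 0.0
```

Request:
{"fn": "arm_command", "kwargs": {"series": [0, 0, 0.1, 0.5, 0.36, 0, 0.85, 0, 0, 0.2, 1.0, 0.73, 0.1, 0.85, 0, 0, 0.3, 1.0, 0.73, 0.2, 0.85, 0, 0, 0.4, 1.0, 0.73, 0.3, 0.85, 0, 0, 0.5, 1.0, 0.73, 0.4, 0.85, 0, 0, 0.6, 1.0, 0.73, 0.4, 0.85, 0, 0, 0.684, 1.0, 0.73, 0.4, 0.85, 0, 0, 0.684, 1.0, 0.73, 0.4, 0.85]}}

```text
t: 2.22
eef_pos: [0.5733, 0.1312, 0.2082]
ee_rot: [3.141, -0.0, -1.403]
force: [-0.4, -0.3, 0.2]
width: 0.0744
gripper_force: 0.0
```

```bash
python3 -c "
from cam import *
goto(.5815,.1203,.077,-1.405)"
```

```text
t 2.225 at [0.5733 0.1312 0.2082] rpy [ 3.1409e+00 -1.0000e-04 -1.4035e+00] turn z 0.001 shift [ 0.122 -0.063  1.312] w 0.0744
```

Request:
{"fn": "arm_command", "kwargs": {"series": [0, 0, 0, 0.12, -0.06, 0, 0.85, 0, 0, 0, 0.12, -0.06, 0.3, 0.85, 0, 0, 0, 0.12, -0.06, 0.6, 0.85, 0, 0, 0, 0.12, -0.06, 0.8, 0.85, 0, 0, 0, 0.12, -0.06, 1.0, 0.85]}}

```text
t: 2.85
eef_pos: [0.5817, 0.1199, 0.1077]
ee_rot: [3.141, -0.0, -1.402]
force: [-0.1, -0.1, -0.8]
width: 0.0743
gripper_force: 0.0
```

Request:
{"fn": "arm_command", "kwargs": {"series": [0, 0, 0, 0, 0, 0.15, 0.85, 0, 0, 0, 0, 0, 0.31, 0.85, 0, 0, 0, 0, 0, 0.31, 0.85]}}

```text
t: 3.22
eef_pos: [0.5807, 0.12, 0.0763]
ee_rot: [3.139, -0.001, -1.404]
force: [-0.1, 0.3, -0.8]
width: 0.0747
gripper_force: 0.0
```

Run:
```python
from cam import *
import cv2
goto(.5815,.1203,.077,-1.405)
a=arm.grab_frame("top")[120:230,180:330];b=arm.grab_frame("scene")[190:330,260:410]
cv2.imwrite("pics/g1.png",np.hstack([cv2.resize(x,(400,400*x.shape[0]//x.shape[1]),interpolation=cv2.INTER_CUBIC)[:290] for x in(a,b)]))
```

```text
t 3.225 at [0.5807 0.12   0.0763] rpy [ 3.1393e+00 -7.0000e-04 -1.4040e+00] turn z 0.001 shift [-0.001 -0.008 -0.007] w 0.0747
```

View pics/g1.png

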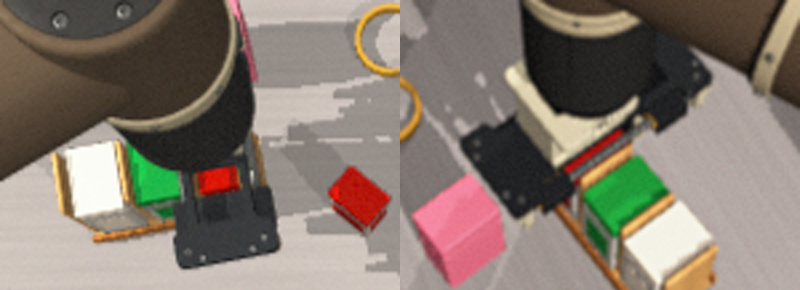

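The gripper straddles the red tin: its lid shows between the fingers at (217,180) in the left half, and nothing is touching. I'll close.

Request:
{"fn": "arm_command", "kwargs": {"series": [0, 0, 0, 0, 0, 0, 0.5, 0, 0, 0, 0, 0, 0, 0.5, 0, 0, 0, 0, 0, 0, 0.5, 0, 0, 0, 0, 0, 0, 0.5], "force": 30}}

```text
t: 3.82
eef_pos: [0.5817, 0.1207, 0.0781]
ee_rot: [-3.141, 0.0, -1.404]
force: [-0.5, 0.6, 4.6]
width: 0.0582
gripper_force: 30.0
```

Request:
{"fn": "arm_command", "kwargs": {"series": [0, 0, 0, 0, 0, -0.1, 0.5, 0, 0, 0, 0, 0, -0.25, 0.5, 0, 0, 0, 0, 0, -0.4, 0.5, 0, 0, 0, 0, 0, -0.55, 0.5, 0, 0, 0, 0, 0, -0.7, 0.5, 0, 0, 0, 0, 0, -0.85, 0.5, 0, 0, 0, 0, 0, -1.0, 0.5]}}

```text
t: 4.7
eef_pos: [0.5813, 0.1205, 0.1786]
ee_rot: [-3.142, 0.0, -1.404]
force: [1.2, 1.3, -1.3]
width: 0.0582
gripper_force: 30.0
```

Request:
{"fn": "arm_command", "kwargs": {"series": [0, 0, 0, 0, 0, -0.15, 0.5, 0, 0, 0, 0, 0, -0.25, 0.5, 0, 0, 0, 0, 0, -0.25, 0.5]}}

```text
t: 5.08
eef_pos: [0.5817, 0.1207, 0.2034]
ee_rot: [-3.14, 0.0, -1.404]
force: [-0.5, 0.4, -1.8]
width: 0.0577
gripper_force: 30.0
```

```bash
python3 -c "
from cam import *
goto(.45,.06,.071,-1.5708)"
```

```text
t 5.075 at [0.5817 0.1207 0.2034] rpy [-3.1402e+00  5.0000e-04 -1.4042e+00] turn z 0.106 shift [0.38  1.4   1.324] w 0.0577
```

Request:
{"fn": "arm_command", "kwargs": {"series": [0, 0, 0.03, 0.1, 0.3, 0, 0.5, 0, 0, 0.06, 0.2, 0.65, 0, 0.5, 0, 0, 0.106, 0.3, 1.0, 0, 0.5]}}

```text
t: 5.45
eef_pos: [0.4863, 0.0737, 0.2017]
ee_rot: [3.14, -0.001, -1.573]
force: [-1.0, 0.5, -0.7]
width: 0.0578
gripper_force: 30.0
```

```bash
python3 -c "
from cam import *
goto(.45,.06,.0715,-1.5708)"
```

```text
t 5.45 at [0.4863 0.0737 0.2017] rpy [ 3.1401e+00 -7.0000e-04 -1.5730e+00] turn z -0.001 shift [0.137 0.363 1.302] w 0.0578
```

Request:
{"fn": "arm_command", "kwargs": {"series": [0, 0, 0, 0.07, 0.2, 0.1, 0.5, 0, 0, 0, 0.14, 0.36, 0.3, 0.5, 0, 0, 0, 0.14, 0.36, 0.6, 0.5, 0, 0, 0, 0.14, 0.36, 0.85, 0.5, 0, 0, 0, 0.14, 0.36, 1.0, 0.5]}}

```text
t: 6.08
eef_pos: [0.4508, 0.0599, 0.101]
ee_rot: [3.14, -0.001, -1.571]
force: [0.3, 0.0, -0.6]
width: 0.0578
gripper_force: 30.0
```

Request:
{"fn": "arm_command", "kwargs": {"series": [0, 0, 0, 0, 0, 0.15, 0.5, 0, 0, 0, 0, 0, 0.24, 0.5, 0, 0, 0, 0, 0, 0.27, 0.5, 0, 0, 0, 0, 0, 0.29, 0.5, 0, 0, 0, 0, 0, 0.29, 0.5]}}

```text
t: 6.7
eef_pos: [0.4519, 0.0604, 0.0738]
ee_rot: [-3.141, 0.0, -1.571]
force: [-0.1, -0.5, -1.0]
width: 0.0577
gripper_force: 30.0
```

Request:
{"fn": "arm_command", "kwargs": {"series": [0, 0, 0, 0, 0, 0.01, 0.5, 0, 0, 0, 0, 0, 0.02, 0.5, 0, 0, 0, 0, 0, 0.02, 0.5]}}

```text
t: 7.08
eef_pos: [0.4519, 0.0604, 0.0721]
ee_rot: [-3.141, 0.0, -1.571]
force: [-1.5, 1.1, 4.9]
width: 0.0579
gripper_force: 30.0
```

Request:
{"fn": "arm_command", "kwargs": {"series": [0, 0, 0, 0, 0, 0.01, 0.5, 0, 0, 0, 0, 0, 0.01, 0.5]}}

```text
t: 7.32
eef_pos: [0.452, 0.0604, 0.072]
ee_rot: [-3.141, 0.0, -1.57]
force: [-7.0, 1.0, 19.7]
width: 0.0578
gripper_force: 30.0
```

The red tin is on the table. I'll release it, lift, and head for the yellow one.

Request:
{"fn": "arm_command", "kwargs": {"series": [0, 0, 0, 0, 0, 0, 0.85, 0, 0, 0, 0, 0, 0, 0.85, 0, 0, 0, 0, 0, 0, 0.85, 0, 0, 0, 0, 0, -0.3, 0.85, 0, 0, 0, 0, 0, -0.65, 0.85, 0, 0, 0, 0, 0, -1.0, 0.85]}}

```text
t: 8.07
eef_pos: [0.4515, 0.0602, 0.1714]
ee_rot: [3.141, -0.0, -1.571]
force: [0.8, 1.0, 0.2]
width: 0.0745
gripper_force: 0.0
```

Request:
{"fn": "arm_command", "kwargs": {"series": [0, 0, 0, 0.3, -0.2, -0.2, 0.75, 0, 0, 0, 0.65, -0.5, -0.3, 0.75, 0, 0, 0, 1.0, -0.8, -0.3, 0.75]}}

```text
t: 8.45
eef_pos: [0.5331, -0.0405, 0.2017]
ee_rot: [-3.139, 0.001, -1.57]
force: [0.3, 0.6, -0.9]
width: 0.066
gripper_force: 0.0
```

Request:
{"fn": "arm_command", "kwargs": {"series": [0, 0, 0, 0.5, -0.35, 0, 0.75, 0, 0, 0, 0.8, -0.6, 0, 0.75, 0, 0, 0.011, 1.0, -0.8, 0, 0.75, 0, 0, 0.011, 1.0, -0.8, 0, 0.75]}}

```text
t: 8.95
eef_pos: [0.6123, -0.1411, 0.1993]
ee_rot: [3.14, -0.0, -1.59]
force: [-1.0, -0.0, 0.4]
width: 0.0659
gripper_force: 0.0
```

Run:
```python
from cam import *
import cv2
goto(.6143,-.172,.078,-1.589)
a=arm.grab_frame("top")[150:290,250:400];b=arm.grab_frame("scene")[150:330,260:440]
cv2.imwrite("pics/s1.png",np.hstack([cv2.resize(x,None,fx=k,fy=k,interpolation=cv2.INTER_CUBIC)[:370] for x,k in((a,400/150),(b,400/180))]))
```

```text
t 8.95 at [ 0.6123 -0.1411  0.1993] rpy [ 3.1400e+00 -3.0000e-04 -1.5903e+00] turn z -0.001 shift [ 0.308 -0.026  1.213] w 0.0659
```

View pics/s1.png

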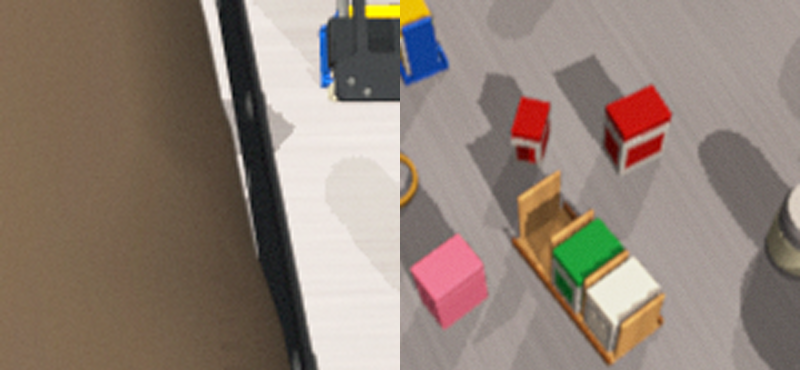

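The red tin stands upright at the staging spot, at (637,128) in the right half, and its old bay is empty. Next is the yellow tin.

Request:
{"fn": "arm_command", "kwargs": {"series": [0, 0, 0, 0.2, -0.02, 0, 0.75, 0, 0, 0, 0.31, -0.02, 0.25, 0.75, 0, 0, 0, 0.31, -0.02, 0.55, 0.75, 0, 0, 0, 0.31, -0.02, 0.8, 0.75, 0, 0, 0, 0.31, -0.02, 1.0, 0.75]}}

```text
t: 9.68
eef_pos: [0.6126, -0.1708, 0.0999]
ee_rot: [3.141, 0.0, -1.587]
force: [0.3, 0.0, -0.0]
width: 0.0657
gripper_force: 0.0
```

Request:
{"fn": "arm_command", "kwargs": {"series": [0, 0, 0, 0, 0, 0.15, 0.75, 0, 0, 0, 0, 0, 0.22, 0.75, 0, 0, 0, 0, 0, 0.22, 0.75]}}

```text
t: 10.05
eef_pos: [0.6132, -0.1707, 0.0786]
ee_rot: [3.141, -0.0, -1.588]
force: [-0.0, -0.1, -0.1]
width: 0.0654
gripper_force: 0.0
```

```bash
python3 -c "
from cam import *
goto(.6143,-.172,.0775,-1.589)"
```

```text
t 10.05 at [ 0.6132 -0.1707  0.0786] rpy [ 3.1414e+00 -1.0000e-04 -1.5877e+00] turn z 0.001 shift [ 0.013 -0.012  0.011] w 0.0654
```

Request:
{"fn": "arm_command", "kwargs": {"series": [0, 0, 0, 0, 0, 0.01, 0.4, 0, 0, 0, 0, 0, 0.01, 0.4, 0, 0, 0, 0, 0, 0.01, 0.4, 0, 0, 0, 0, 0, 0.01, 0.4, 0, 0, 0, 0, 0, 0.01, 0.4], "force": 30}}

```text
t: 10.68
eef_pos: [0.6139, -0.1707, 0.0782]
ee_rot: [-3.14, -0.0, -1.588]
force: [0.6, 1.2, 3.6]
width: 0.0421
gripper_force: 30.0
```

Request:
{"fn": "arm_command", "kwargs": {"series": [0, 0, 0, 0, 0, -0.1, 0.4, 0, 0, 0, 0, 0, -0.25, 0.4, 0, 0, 0, 0, 0, -0.4, 0.4, 0, 0, 0, 0, 0, -0.55, 0.4, 0, 0, 0, 0, 0, -0.7, 0.4, 0, 0, 0, 0, 0, -0.85, 0.4, 0, 0, 0, 0, 0, -1.0, 0.4]}}

```text
t: 11.55
eef_pos: [0.6132, -0.1707, 0.1787]
ee_rot: [-3.141, 0.0, -1.588]
force: [0.3, -0.5, -2.2]
width: 0.0416
gripper_force: 30.0
```

Request:
{"fn": "arm_command", "kwargs": {"series": [0, 0, 0, 0, 0, -0.15, 0.4, 0, 0, 0, -0.2, 0.3, -0.25, 0.4, 0, 0, 0, -0.45, 0.65, -0.25, 0.4, 0, 0, -0.011, -0.7, 1.0, -0.25, 0.4]}}

```text
t: 12.05
eef_pos: [0.5135, -0.0984, 0.203]
ee_rot: [-3.141, 0.0, -1.571]
force: [0.0, 1.4, -1.4]
width: 0.0417
gripper_force: 30.0
```

```bash
python3 -c "
from cam import *
goto(.48,-.1,.0715,-1.5708)"
```

```text
t 12.05 at [ 0.5135 -0.0984  0.203 ] rpy [-3.1413e+00  1.0000e-04 -1.5709e+00] turn z -0.0 shift [0.016 0.335 1.315] w 0.0417
```

Request:
{"fn": "arm_command", "kwargs": {"series": [0, 0, 0, 0.02, 0.2, 0.1, 0.4, 0, 0, 0, 0.02, 0.34, 0.3, 0.4, 0, 0, 0, 0.02, 0.34, 0.6, 0.4, 0, 0, 0, 0.02, 0.34, 0.85, 0.4, 0, 0, 0, 0.02, 0.34, 1.0, 0.4]}}

```text
t: 12.68
eef_pos: [0.4801, -0.101, 0.102]
ee_rot: [3.141, -0.0, -1.571]
force: [0.2, 1.0, -2.8]
width: 0.0418
gripper_force: 30.0
```

Request:
{"fn": "arm_command", "kwargs": {"series": [0, 0, 0, 0, 0, 0.15, 0.4, 0, 0, 0, 0, 0, 0.23, 0.4, 0, 0, 0, 0, 0, 0.26, 0.4, 0, 0, 0, 0, 0, 0.28, 0.4, 0, 0, 0, 0, 0, 0.29, 0.4, 0, 0, 0, 0, 0, 0.29, 0.4]}}

```text
t: 13.42
eef_pos: [0.4805, -0.101, 0.0738]
ee_rot: [-3.141, 0.0, -1.571]
force: [0.4, -0.9, -2.8]
width: 0.042
gripper_force: 30.0
```

Request:
{"fn": "arm_command", "kwargs": {"series": [0, 0, 0, 0, 0, 0.01, 0.4, 0, 0, 0, 0, 0, 0.015, 0.4]}}

```text
t: 13.68
eef_pos: [0.4805, -0.101, 0.0721]
ee_rot: [-3.141, 0.0, -1.571]
force: [-1.1, 2.0, 2.7]
width: 0.042
gripper_force: 30.0
```

Request:
{"fn": "arm_command", "kwargs": {"series": [0, 0, 0, 0, 0, 0, 0.75, 0, 0, 0, 0, 0, 0, 0.75, 0, 0, 0, 0, 0, 0, 0.75, 0, 0, 0, 0, 0, -0.3, 0.75, 0, 0, 0, 0, 0, -0.65, 0.75, 0, 0, 0, 0, 0, -1.0, 0.75]}}

```text
t: 14.42
eef_pos: [0.4803, -0.101, 0.1732]
ee_rot: [3.141, -0.0, -1.571]
force: [0.4, 0.0, -0.0]
width: 0.0659
gripper_force: 0.0
```

Request:
{"fn": "arm_command", "kwargs": {"series": [0, 0, -0.1, -0.15, 0.03, -0.1, 0.75, 0, 0, -0.2, -0.3, 0.06, -0.2, 0.75, 0, 0, -0.3, -0.45, 0.1, -0.2, 0.75, 0, 0, -0.4, -0.6, 0.15, -0.2, 0.75, 0, 0, -0.5, -0.75, 0.2, -0.2, 0.75, 0, 0, -0.6, -0.9, 0.25, -0.2, 0.75, 0, 0, -0.7, -1.0, 0.29, -0.2, 0.75, 0, 0, -0.8, -1.0, 0.29, -0.2, 0.75]}}

```text
t: 15.42
eef_pos: [0.4512, -0.0004, 0.1922]
ee_rot: [-3.141, -0.0, -0.308]
force: [0.2, 0.2, -0.4]
width: 0.066
gripper_force: 0.0
```

```bash
python3 -c "
from cam import *
goto(.4518,.0604,.0720,0)"
```

```text
t 15.425 at [ 4.512e-01 -4.000e-04  1.922e-01] rpy [-3.1413e+00 -3.0000e-04 -3.0790e-01] turn z -0.196 shift [-0.179 -0.581  1.202] w 0.066
```

Request:
{"fn": "arm_command", "kwargs": {"series": [0, 0, -0.1, -0.09, -0.3, 0, 0.75, 0, 0, -0.196, -0.18, -0.58, 0, 0.75, 0, 0, -0.196, -0.18, -0.58, 0.25, 0.75, 0, 0, -0.196, -0.18, -0.58, 0.5, 0.75, 0, 0, -0.196, -0.18, -0.58, 0.7, 0.75]}}

```text
t: 16.05
eef_pos: [0.452, 0.0598, 0.1213]
ee_rot: [3.141, 0.0, -0.006]
force: [-0.6, -1.2, -0.2]
width: 0.0661
gripper_force: 0.0
```

Run:
```python
from cam import *
import cv2
goto(.4518,.0604,.0720,0)
b=arm.grab_frame("scene")[130:280,250:450]
cv2.imwrite("pics/s2.png",cv2.resize(b,None,fx=4,fy=4,interpolation=cv2.INTER_CUBIC))
```

```text
t 16.05 at [0.452  0.0598 0.1213] rpy [ 3.1415e+00  3.0000e-04 -5.9000e-03] turn z -0.004 shift [-0.002 -0.006  0.493] w 0.0661
```

View pics/s2.png

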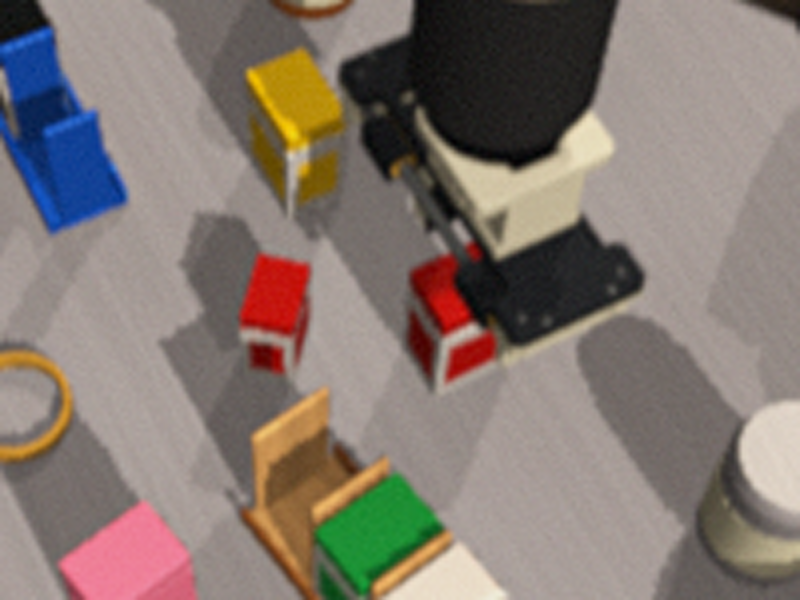

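The gripper is centred above the red tin at (450,310), and the yellow tin stands upright at (295,130). I'll regrip red.

Request:
{"fn": "arm_command", "kwargs": {"series": [0, 0, -0.004, 0, -0.01, 0.2, 0.75, 0, 0, -0.004, 0, -0.01, 0.4, 0.75, 0, 0, -0.004, 0, -0.01, 0.485, 0.75, 0, 0, -0.004, 0, -0.01, 0.485, 0.4, 0, 0, -0.004, 0, -0.01, 0.485, 0.4, 0, 0, -0.004, 0, -0.01, 0.485, 0.4, 0, 0, -0.004, 0, -0.01, 0.485, 0.4, 0, 0, -0.004, 0, -0.01, 0.485, 0.4], "force": 30}}

```text
t: 17.1
eef_pos: [0.4527, 0.0609, 0.0742]
ee_rot: [-3.141, -0.001, 0.0]
force: [-2.3, -0.2, 7.1]
width: 0.0421
gripper_force: 29.9
```

Request:
{"fn": "arm_command", "kwargs": {"series": [0, 0, 0, 0, 0, -0.1, 0.4, 0, 0, 0, 0, 0, -0.25, 0.4, 0, 0, 0, 0, 0, -0.4, 0.4, 0, 0, 0, 0, 0, -0.55, 0.4, 0, 0, 0, 0, 0, -0.7, 0.4, 0, 0, 0, 0, 0, -0.85, 0.4, 0, 0, 0, 0, 0, -1.0, 0.4]}}

```text
t: 17.98
eef_pos: [0.4519, 0.0606, 0.1744]
ee_rot: [-3.141, 0.0, -0.0]
force: [-0.2, 0.6, -2.0]
width: 0.042
gripper_force: 29.9
```

Request:
{"fn": "arm_command", "kwargs": {"series": [0, 0, 0.1, 0.05, 0, -0.2, 0.4, 0, 0, 0.2, 0.15, 0.1, -0.4, 0.4, 0, 0, 0.3, 0.3, 0.25, -0.4, 0.4, 0, 0, 0.4, 0.45, 0.4, -0.4, 0.4, 0, 0, 0.5, 0.6, 0.55, -0.4, 0.4, 0, 0, 0.6, 0.75, 0.7, -0.4, 0.4, 0, 0, 0.7, 0.9, 0.85, -0.4, 0.4, 0, 0, 0.8, 1.0, 1.0, -0.4, 0.4]}}

```text
t: 18.98
eef_pos: [0.5524, -0.0398, 0.2137]
ee_rot: [3.141, 0.0, -1.262]
force: [0.5, 0.0, -2.1]
width: 0.0418
gripper_force: 29.9
```

```bash
python3 -c "
from cam import *
goto(.6138,-.172,.2,-1.589)"
```

```text
t 18.975 at [ 0.5524 -0.0398  0.2137] rpy [ 3.141e+00  2.000e-04 -1.262e+00] turn z 0.208 shift [ 1.446 -0.183  0.137] w 0.0418
```

Request:
{"fn": "arm_command", "kwargs": {"series": [0, 0, 0.1, 0.3, -0.05, 0, 0.4, 0, 0, 0.208, 0.65, -0.1, 0, 0.4, 0, 0, 0.208, 1.0, -0.14, 0, 0.4]}}

```text
t: 19.35
eef_pos: [0.5965, -0.1309, 0.2138]
ee_rot: [3.141, 0.0, -1.586]
force: [0.5, 0.3, -2.3]
width: 0.0417
gripper_force: 29.9
```

```bash
python3 -c "
from cam import *
goto(.6138,-.172,.2,-1.589)"
```

```text
t 19.35 at [ 0.5965 -0.1309  0.2138] rpy [ 3.1411e+00  2.0000e-04 -1.5856e+00] turn z 0.002 shift [ 0.409 -0.179  0.138] w 0.0417
```

Request:
{"fn": "arm_command", "kwargs": {"series": [0, 0, 0.002, 0.2, -0.09, 0, 0.4, 0, 0, 0.002, 0.41, -0.18, 0, 0.4, 0, 0, 0.002, 0.41, -0.18, 0.1, 0.4, 0, 0, 0.002, 0.41, -0.18, 0.2, 0.4, 0, 0, 0.002, 0.41, -0.18, 0.2, 0.4]}}

```text
t: 19.98
eef_pos: [0.613, -0.1706, 0.1923]
ee_rot: [3.139, 0.0, -1.586]
force: [1.2, 0.9, -1.0]
width: 0.0418
gripper_force: 29.9
```

Run:
```python
from cam import *
import cv2
goto(.6138,-.172,.08,-1.589)
a=arm.grab_frame("top")[130:205,340:460];b=arm.grab_frame("scene")[95:205,215:305]
cv2.imwrite("pics/s3.png",np.hstack([cv2.resize(x,None,fx=k,fy=k,interpolation=cv2.INTER_CUBIC)[:225 if 0 else 290] for x,k in((cv2.copyMakeBorder(a,0,20,0,0,0),3.2),(b,4.4))][:0]+[cv2.resize(a,(400,250),interpolation=2),cv2.resize(b,(400,489),interpolation=2)[:250]][:0]+[cv2.copyMakeBorder(cv2.resize(a,(400,250),interpolation=2),0,239,0,0,0),cv2.resize(b,(400,489),interpolation=2)]))
```

```text
t 19.975 at [ 0.613  -0.1706  0.1923] rpy [ 3.1393e+00  3.0000e-04 -1.5858e+00] turn z 0.002 shift [ 0.014 -0.008  1.123] w 0.0418
```

View pics/s3.png

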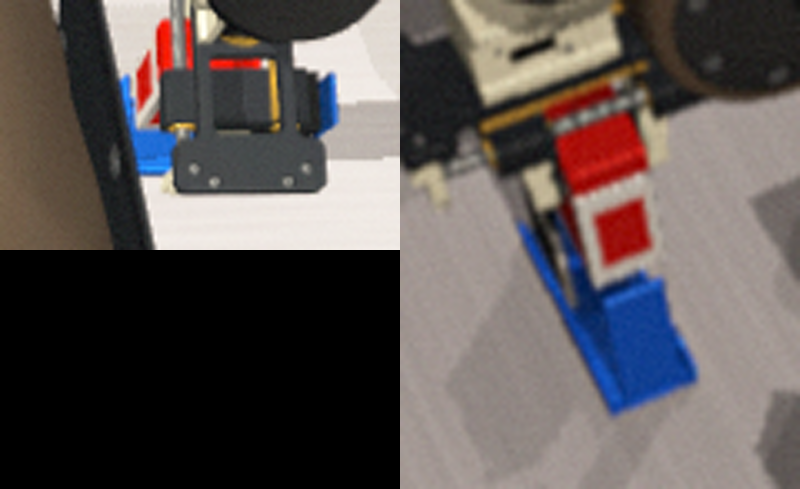

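The red tin hangs just above the bay: its lower edge runs (588,280)–(655,258), just inside the panel's top edge. I'll lower it while watching the force.

Request:
{"fn": "arm_command", "kwargs": {"series": [0, 0, 0.002, 0.01, -0.01, 0.05, 0.4, 0, 0, 0.002, 0.01, -0.01, 0.1, 0.4, 0, 0, 0.002, 0.01, -0.01, 0.15, 0.4, 0, 0, 0.002, 0.01, -0.01, 0.2, 0.4]}}

```text
t: 20.58
eef_pos: [0.6148, -0.1723, 0.1731]
ee_rot: [3.141, 0.0, -1.59]
force: [-0.9, 0.7, -1.9]
width: 0.0421
gripper_force: 29.9
```

Request:
{"fn": "arm_command", "kwargs": {"series": [0, 0, 0, 0, 0, 0.1, 0.4, 0, 0, 0, 0, 0, 0.2, 0.4, 0, 0, 0, 0, 0, 0.3, 0.4, 0, 0, 0, 0, 0, 0.4, 0.4, 0, 0, 0, 0, 0, 0.5, 0.4, 0, 0, 0, 0, 0, 0.6, 0.4, 0, 0, 0, 0, 0, 0.65, 0.4]}}

```text
t: 21.45
eef_pos: [0.6146, -0.1722, 0.1077]
ee_rot: [3.141, 0.0, -1.59]
force: [-0.5, -0.2, -1.2]
width: 0.042
gripper_force: 29.9
```

Request:
{"fn": "arm_command", "kwargs": {"series": [0, 0, 0, 0, 0, 0.05, 0.4, 0, 0, 0, 0, 0, 0.1, 0.4, 0, 0, 0, 0, 0, 0.15, 0.4, 0, 0, 0, 0, 0, 0.19, 0.4, 0, 0, 0, 0, 0, 0.22, 0.4, 0, 0, 0, 0, 0, 0.24, 0.4, 0, 0, 0, 0, 0, 0.24, 0.4]}}

```text
t: 22.32
eef_pos: [0.6149, -0.1723, 0.0844]
ee_rot: [3.141, -0.0, -1.59]
force: [0.2, -0.8, -0.2]
width: 0.0419
gripper_force: 29.9
```

Past the lips. Now I'll feel for the floor.

Request:
{"fn": "arm_command", "kwargs": {"series": [0, 0, 0, 0, 0, 0.015, 0.4, 0, 0, 0, 0, 0, 0.03, 0.4, 0, 0, 0, 0, 0, 0.03, 0.4]}}

```text
t: 22.7
eef_pos: [0.6148, -0.1723, 0.0814]
ee_rot: [3.141, 0.0, -1.59]
force: [0.1, -0.1, -1.3]
width: 0.042
gripper_force: 29.9
```

Request:
{"fn": "arm_command", "kwargs": {"series": [0, 0, 0, 0, 0, 0.01, 0.4, 0, 0, 0, 0, 0, 0.015, 0.4]}}

```text
t: 22.95
eef_pos: [0.615, -0.1723, 0.0803]
ee_rot: [-3.141, -0.0, -1.589]
force: [-2.3, 1.4, 4.2]
width: 0.0417
gripper_force: 29.9
```

Request:
{"fn": "arm_command", "kwargs": {"series": [0, 0, 0, 0, 0, 0.005, 0.4, 0, 0, 0, 0, 0, 0.005, 0.7, 0, 0, 0, 0, 0, 0.005, 0.7, 0, 0, 0, 0, 0, 0.005, 0.7, 0, 0, 0, 0, 0, -0.2, 0.7, 0, 0, 0, 0, 0, -0.5, 0.7, 0, 0, 0, 0, 0, -0.9, 0.7]}}

```text
t: 23.82
eef_pos: [0.6143, -0.1722, 0.17]
ee_rot: [3.139, 0.0, -1.59]
force: [0.5, 1.1, -0.4]
width: 0.0616
gripper_force: 0.0
```

Request:
{"fn": "arm_command", "kwargs": {"series": [0, 0, -0.1, 0, 0.05, -0.3, 0.85, 0, 0, -0.2, -0.1, 0.2, -0.3, 0.85, 0, 0, -0.3, -0.2, 0.35, -0.3, 0.85, 0, 0, -0.4, -0.3, 0.5, -0.3, 0.85, 0, 0, -0.5, -0.4, 0.65, -0.3, 0.85, 0, 0, -0.6, -0.5, 0.8, -0.3, 0.85, 0, 0, -0.7, -0.6, 0.95, -0.3, 0.85, 0, 0, -0.8, -0.71, 1.0, -0.3, 0.85]}}

```text
t: 24.82
eef_pos: [0.5155, -0.0992, 0.2002]
ee_rot: [-3.141, -0.0, -0.328]
force: [0.0, 0.1, 0.2]
width: 0.0745
gripper_force: 0.0
```

Run:
```python
from cam import *
import cv2
goto(.4805,-.101,.0720,0)
a=arm.grab_frame("top")[120:220,190:450];b=arm.grab_frame("scene")[95:205,215:345]
cv2.imwrite("pics/s4.png",np.vstack([cv2.resize(a,(650,250),interpolation=2),cv2.resize(b,(650,550),interpolation=2)[:340]]))
```

```text
t 24.825 at [ 0.5155 -0.0992  0.2002] rpy [-3.1414e+00 -2.0000e-04 -3.2790e-01] turn z -0.209 shift [-0.325  0.13   1.282] w 0.0745
```

View pics/s4.png

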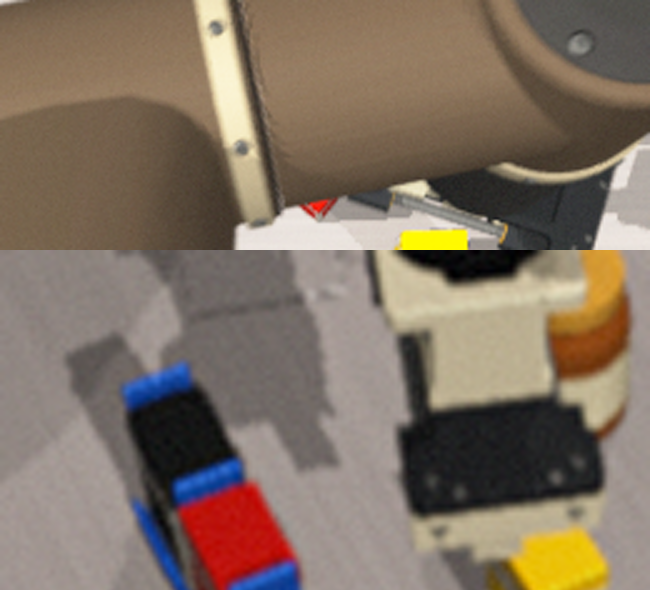

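The red tin sits in the blue rack level with the black one, at (240,530) in the lower half. Next I'll regrip yellow.

Request:
{"fn": "arm_command", "kwargs": {"series": [0, 0, -0.1, -0.2, 0.06, 0, 0.85, 0, 0, -0.209, -0.325, 0.13, 0, 0.85, 0, 0, -0.209, -0.325, 0.13, 0.2, 0.85, 0, 0, -0.209, -0.325, 0.13, 0.5, 0.85, 0, 0, -0.209, -0.325, 0.13, 0.8, 0.85, 0, 0, -0.209, -0.325, 0.13, 0.8, 0.85]}}

```text
t: 25.68
eef_pos: [0.48, -0.1015, 0.1183]
ee_rot: [3.141, 0.004, -0.008]
force: [0.1, -0.3, 0.7]
width: 0.0743
gripper_force: 0.0
```

```bash
python3 -c "
from cam import *
goto(.4805,-.101,.0735,0)"
```

```text
t 25.675 at [ 0.48   -0.1015  0.1183] rpy [ 3.1409  0.0045 -0.0078] turn z -0.005 shift [ 0.005 -0.005  0.448] w 0.0743
```

Request:
{"fn": "arm_command", "kwargs": {"series": [0, 0, -0.005, 0, 0, 0.2, 0.85, 0, 0, -0.005, 0, 0, 0.4, 0.85, 0, 0, -0.005, 0, 0, 0.445, 0.85, 0, 0, -0.005, 0, 0, 0.445, 0.5, 0, 0, -0.005, 0, 0, 0.445, 0.5, 0, 0, -0.005, 0, 0, 0.445, 0.5, 0, 0, -0.005, 0, 0, 0.445, 0.5, 0, 0, -0.005, 0, 0, 0.445, 0.5], "force": 30}}

```text
t: 26.68
eef_pos: [0.4821, -0.1011, 0.0766]
ee_rot: [3.141, -0.002, 0.003]
force: [-0.2, -1.8, 7.0]
width: 0.0577
gripper_force: 30.0
```

Request:
{"fn": "arm_command", "kwargs": {"series": [0, 0, 0, 0, 0, -0.1, 0.5, 0, 0, 0, 0, 0, -0.25, 0.5, 0, 0, 0, 0, 0, -0.4, 0.5, 0, 0, 0, 0, 0, -0.55, 0.5, 0, 0, 0, 0, 0, -0.7, 0.5, 0, 0, 0, 0, 0, -0.85, 0.5, 0, 0, 0, 0, 0, -1.0, 0.5]}}

```text
t: 27.55
eef_pos: [0.4812, -0.1011, 0.1766]
ee_rot: [-3.142, 0.0, 0.003]
force: [0.3, -0.3, -2.9]
width: 0.0577
gripper_force: 30.0
```

Request:
{"fn": "arm_command", "kwargs": {"series": [0, 0, 0.1, 0, -0.1, -0.2, 0.5, 0, 0, 0.2, 0.05, -0.25, -0.4, 0.5, 0, 0, 0.3, 0.1, -0.4, -0.4, 0.5, 0, 0, 0.4, 0.15, -0.5, -0.4, 0.5, 0, 0, 0.5, 0.2, -0.65, -0.4, 0.5, 0, 0, 0.6, 0.3, -0.8, -0.4, 0.5, 0, 0, 0.7, 0.4, -0.9, -0.4, 0.5, 0, 0, 0.8, 0.5, -1.0, -0.4, 0.5]}}

```text
t: 28.55
eef_pos: [0.5312, -0.0005, 0.216]
ee_rot: [3.141, 0.0, -1.258]
force: [-1.3, -1.2, -2.2]
width: 0.0577
gripper_force: 30.0
```

```bash
python3 -c "
from cam import *
goto(.5817,.1204,.2,-1.405)"
```

```text
t 28.55 at [ 5.312e-01 -5.000e-04  2.160e-01] rpy [ 3.1414e+00  1.0000e-04 -1.2585e+00] turn z 0.093 shift [-0.995 -0.852  0.16 ] w 0.0577
```

Request:
{"fn": "arm_command", "kwargs": {"series": [0, 0, 0.05, -0.3, -0.3, 0, 0.5, 0, 0, 0.093, -0.65, -0.6, 0, 0.5, 0, 0, 0.093, -0.98, -0.85, 0, 0.5, 0, 0, 0.093, -0.98, -0.85, 0.0, 0.5]}}

```text
t: 29.05
eef_pos: [0.5819, 0.1212, 0.2154]
ee_rot: [3.141, -0.0, -1.397]
force: [-0.4, -0.2, -2.6]
width: 0.0578
gripper_force: 30.0
```

Run:
```python
from cam import *
goto(.5817,.1196,.082,-1.405)
import cv2
b=arm.grab_frame("scene")[205:325,290:400]
cv2.imwrite("pics/s5.png",cv2.resize(b,None,fx=5,fy=5,interpolation=2))
```

```text
t 29.05 at [0.5819 0.1212 0.2154] rpy [ 3.1412e+00 -1.0000e-04 -1.3970e+00] turn z 0.005 shift [0.015 0.005 1.334] w 0.0578
```

Request:
{"fn": "arm_command", "kwargs": {"series": [0, 0, 0.005, 0.015, 0.005, 0.1, 0.5, 0, 0, 0.005, 0.015, 0.005, 0.2, 0.5, 0, 0, 0.005, 0.015, 0.005, 0.26, 0.5, 0, 0, 0.005, 0.015, 0.005, 0.32, 0.5, 0, 0, 0.005, 0.015, 0.005, 0.37, 0.5, 0, 0, 0.005, 0.015, 0.005, 0.42, 0.5]}}

```text
t: 29.85
eef_pos: [0.581, 0.1172, 0.1734]
ee_rot: [-3.141, 0.0, -1.407]
force: [0.1, 0.0, -3.1]
width: 0.0575
gripper_force: 30.0
```

Request:
{"fn": "arm_command", "kwargs": {"series": [0, 0, 0, -0.01, 0, 0, 0.5, 0, 0, 0, -0.02, 0, 0, 0.5, 0, 0, 0, -0.02, 0, 0.0, 0.5]}}

```text
t: 30.22
eef_pos: [0.5807, 0.1194, 0.1738]
ee_rot: [-3.141, 0.0, -1.407]
force: [0.7, 0.2, -2.5]
width: 0.0577
gripper_force: 30.0
```

Request:
{"fn": "arm_command", "kwargs": {"series": [0, 0, 0, 0, 0, 0.05, 0.5, 0, 0, 0, 0, 0, 0.1, 0.5]}}

```text
t: 30.48
eef_pos: [0.5805, 0.1191, 0.1632]
ee_rot: [3.142, 0.0, -1.407]
force: [-0.7, 0.3, -2.2]
width: 0.058
gripper_force: 30.0
```

Request:
{"fn": "arm_command", "kwargs": {"series": [0, 0, 0, 0, -0.01, 0.1, 0.5, 0, 0, 0, 0, -0.01, 0.2, 0.5, 0, 0, 0, 0, -0.01, 0.3, 0.5, 0, 0, 0, 0, -0.01, 0.4, 0.5, 0, 0, 0, 0, -0.01, 0.5, 0.5, 0, 0, 0, 0, -0.01, 0.6, 0.5]}}

```text
t: 31.22
eef_pos: [0.5816, 0.1193, 0.1029]
ee_rot: [3.142, -0.0, -1.407]
force: [0.2, 0.8, -2.8]
width: 0.0578
gripper_force: 30.0
```

Request:
{"fn": "arm_command", "kwargs": {"series": [0, 0, 0, 0, 0, 0.05, 0.5, 0, 0, 0, 0, 0, 0.1, 0.5, 0, 0, 0, 0, 0, 0.13, 0.5, 0, 0, 0, 0, 0, 0.16, 0.5, 0, 0, 0, 0, 0, 0.16, 0.5]}}

```text
t: 31.85
eef_pos: [0.5815, 0.1193, 0.0875]
ee_rot: [3.141, -0.0, -1.407]
force: [0.7, -0.3, -2.8]
width: 0.0578
gripper_force: 30.0
```

Request:
{"fn": "arm_command", "kwargs": {"series": [0, 0, 0, 0, 0, 0.015, 0.5, 0, 0, 0, 0, 0, 0.03, 0.5, 0, 0, 0, 0, 0, 0.04, 0.5, 0, 0, 0, 0, 0, 0.04, 0.5]}}

```text
t: 32.35
eef_pos: [0.5816, 0.1193, 0.0835]
ee_rot: [3.141, -0.0, -1.407]
force: [-0.4, -0.2, -2.1]
width: 0.0573
gripper_force: 30.0
```

Request:
{"fn": "arm_command", "kwargs": {"series": [0, 0, 0, 0, 0, 0.01, 0.5, 0, 0, 0, 0, 0, 0.01, 0.5]}}

```text
t: 32.6
eef_pos: [0.5817, 0.1194, 0.0827]
ee_rot: [-3.141, 0.0, -1.407]
force: [-0.5, -0.4, -0.5]
width: 0.058
gripper_force: 30.0
```

Request:
{"fn": "arm_command", "kwargs": {"series": [0, 0, 0, 0, 0, 0.01, 0.5, 0, 0, 0, 0, 0, 0.01, 0.5]}}

```text
t: 32.85
eef_pos: [0.5817, 0.1193, 0.0826]
ee_rot: [-3.141, -0.0, -1.407]
force: [-4.4, 0.3, 7.5]
width: 0.058
gripper_force: 30.0
```

On the floor. I'll release, lift and back away for a last look.

Request:
{"fn": "arm_command", "kwargs": {"series": [0, 0, 0, 0, 0, 0.0, 0.85, 0, 0, 0, 0, 0, 0, 0.85, 0, 0, 0, 0, 0, 0, 0.85, 0, 0, 0, 0, 0, -0.2, 0.85, 0, 0, 0, 0, 0, -0.5, 0.85, 0, 0, 0, 0, 0, -0.9, 0.85]}}

```text
t: 33.6
eef_pos: [0.581, 0.119, 0.1715]
ee_rot: [3.139, -0.001, -1.407]
force: [0.3, 0.0, 0.4]
width: 0.0749
gripper_force: 0.0
```

Request:
{"fn": "arm_command", "kwargs": {"series": [0, 0, 0, 0, 0, -0.4, 0.85, 0, 0, 0, -0.2, 0.3, -0.8, 0.85, 0, 0, 0, -0.5, 0.6, -1.0, 0.85, 0, 0, 0, -0.8, 0.8, -1.0, 0.85, 0, 0, 0, -1.0, 1.0, -1.0, 0.85]}}

```text
t: 34.22
eef_pos: [0.4658, 0.2026, 0.272]
ee_rot: [-3.141, 0.001, -1.407]
force: [0.2, 0.7, -0.0]
width: 0.0743
gripper_force: 0.0
```

Request:
{"fn": "arm_command", "kwargs": {"series": [0, 0, 0, -0.5, 0.1, 0, 0.85, 0, 0, 0, -1.0, 0.1, 0, 0.85, 0, 0, 0, -1.0, 0.1, 0, 0.85]}}

```text
t: 34.6
eef_pos: [0.4399, 0.3014, 0.2713]
ee_rot: [-3.142, 0.0, -1.404]
force: [1.1, -0.5, -0.4]
width: 0.0744
gripper_force: 0.0
```

Request:
{"fn": "arm_command", "kwargs": {"series": [0, 0, 0, -0.5, 0.2, 0, 0.85, 0, 0, 0, -1.0, 0.2, 0, 0.85, 0, 0, 0, -1.0, 0.2, 0, 0.85]}}

```text
t: 34.98
eef_pos: [0.404, 0.3962, 0.2709]
ee_rot: [3.141, -0.0, -1.405]
force: [-0.6, -0.3, -0.4]
width: 0.0745
gripper_force: 0.0
```

Run:
```python
from cam import *
import cv2
s=arm.get_state();print(s["t"],s["eef_pos"],s["force"])
f=lambda im,x,y,w,h,k:cv2.resize(im[y:y+h,x:x+w],None,fx=k,fy=k,interpolation=cv2.INTER_CUBIC)
a=arm.grab_frame("top");b=arm.grab_frame("scene")
top=np.hstack([f(a,195,160,100,50,4),f(a,355,140,100,50,4)]);sc=np.hstack([f(b,305,222,100,100,4),f(b,222,105,100,100,4)])
cv2.imwrite("pics/end.png",np.vstack([top,sc]))
```

```text
34.975 [0.40400991 0.39622152 0.270925  ] [-0.55177521 -0.30884428 -0.37369593]
```

View pics/end.png

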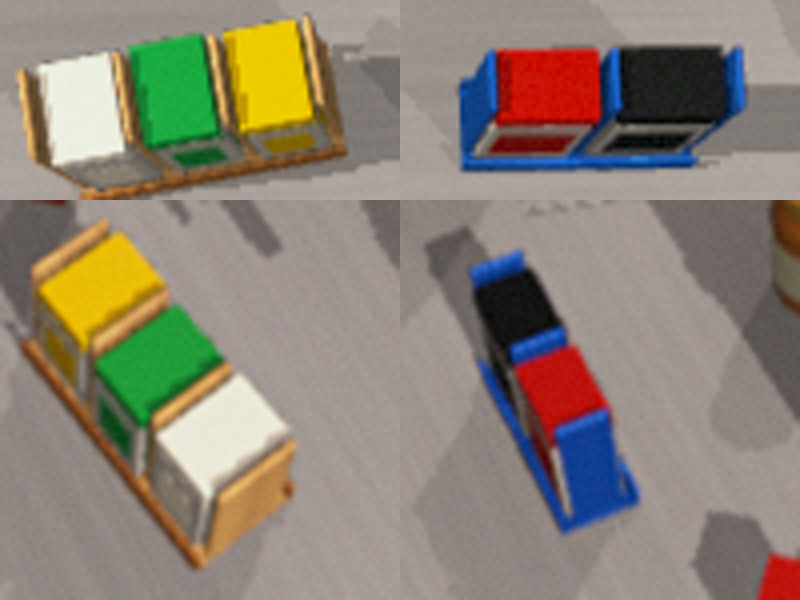

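Both tins are seated in the swapped bays, yellow at (268,72) and red at (548,85) in the top view. Their tops are level with their neighbours and the other tins haven't moved.

```bash
python3 -c "
from station import arm
print(arm.job_done())"
```

```text
the job is handed in; nothing more can be done
None
```

The red tin now stands in the blue rack and the yellow one in the wooden rack, both fully down and turned the right way; the job was handed in at about 35 s of the 72 s allowed, but the hand-in returned no verdict.

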